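# Fill the washer dosing pot and hold its bayonet lid half turned

### The job

Stand the two loose laundry tablets from the tray in the two empty pockets of the dosing pot, so that the row of three is complete. Then fit the bayonet lid: lower its two pins through the gates in the pot's collar until it sits fully down, and turn it clockwise against its spring until the grip bar points at the single half-way ribs; never turn it on to the pairs of ribs, where it locks. Finish while still gripping the lid and holding it at half-way (it springs back if let go), with the tray and the other things on the counter left where they were.

Things in the scene. Friction and masses are not known exactly. Their poses are not given: they have to be found in the camera images.
- pot: White dosing pot fixed to the counter: a low open drum 160 mm across, 49 mm high. Origin: centre of its underside; z up. On its inner floor (30 mm up) a grey frame has three square pockets in a row along the pot's x axis, at x = -32, 0 and +32 mm.
- pot_mouth (a point): Centre of the pot's mouth, 49 mm up, axes as the pot's. The collar round it has a hole 124 mm across and a ledge 5 mm thick. Two gates 15 mm wide are cut through the ledge at +x and -x, out to radius 73 mm; the lid's pins pass down them into a channel 14 mm high under the ledge. Stops just counterclockwise of the gates bar turning the wrong way.
- half_mark (a point): Dark single rib on the collar's top (4 mm high, radius 64 to 79 mm), 40 degrees (0.70 rad) clockwise, seen from above, of the +x gate: half-way. Its twin lies across the mouth, past the -x gate. A pair of ribs 80 degrees clockwise of each gate marks the lock. Point: middle of the rib's top, radius 71.5 mm.
- pocket_near (a point): Centre of the floor of the pocket at the pot's -x end (empty at the start), 34 mm above the counter. Each pocket is 29 mm square inside, its walls 5 mm high (3 mm thick), square to the pot's axes. Its axes are the pot's axes.
- pocket_mid (a point): Centre of the floor of the middle pocket (empty at the start), 34 mm above the counter. Same size as the other.
- ring (a joint): Spring ring under the pot's collar; the lid's pins push it when the lid turns clockwise. 0 at rest, grows clockwise; it trails the lid by about 0.05 rad (0.65 when the lid is half-way, 0.70 rad past the gates); hard stop at 1.42. The spring resists with 0.07 N m at 0, 0.15 at half-way, and turns the lid back if let go. Past 1.1 the lid counts as locked.
- lid: Loose bayonet lid, about 160 g: aluminium cover 118 mm across, 42 mm high, hollow below (112 mm wide, 38 mm deep), standing open side down. Origin: centre of its underside; z up. Two steel pins 10 mm thick stick out along its x axis (+x and -x) to radius 70 mm, centres 7 mm above the underside. Same either way round. Fully down in the pot its underside is 30 mm above the counter.
- lid_grip (a point): Centre of the black grip bar on the lid, 56 mm above the lid's underside. The bar is 100 mm long (along the lid's x axis, in line with the pins), 14 mm wide (y), and stands from 42 to 70 mm above the underside: grip it across its width. Axes as the lid's.
- tablet_a: Loose white pressed laundry tablet, 24 x 24 mm and 28 mm high, 30 g, standing on the tray. Origin: centre of its underside; z up, x and y square to its side faces. Either tablet may go in either empty pocket.
- tablet_b: The second loose tablet on the tray, the same as tablet_a.
- tablet_c: The tablet that already stands in the pocket at the pot's +x end; same size, origin likewise. It stays there.
- pocket_far (a point): Centre of the floor of the pocket at the pot's +x end (holds tablet_c), 34 mm above the counter.
- tray: Shallow grey loose tray, 100 x 150 mm (x, y), rim 10 mm high, floor 3 mm thick; the two loose tablets stand on it, 68 mm apart along y. Origin: centre of its underside. The tray lies to one side of the pot and the lid to the other; which side varies.
- brush: Bystander: a brush lying between the robot and the pot. Leave it.
- dish: Bystander: low white plate 90 mm across, 22 mm high, beyond the pot. Leave it.
- scoop: Bystander: white measuring cup 68 mm across, 55 mm high, beyond the pot. Leave it.
- jar: Bystander: closed jar 64 mm across, 90 mm high. Leave it.
- carton: Bystander: cardboard box 90 x 130 mm, 70 mm high. Leave it.

How it is judged:
By the outcome, as a careful person would: the job done as asked, in the order asked, and still so for the second after the job is handed in, while the arm keeps its last pose, push and grip.
It also fails if it takes over 59 s, if anything falls off the work surface, if the arm or the gripper's body presses on something with over 40 N, if the wrist force passes 120 N, or if a joint passes its speed limit or range.

### The arm

A 7-joint arm with a two-finger parallel gripper is mounted at the origin on the work surface. World frame = base frame: x ahead of the robot, y to its left, z up, the work surface at z = 0. Lengths are in m, angles in rad, forces in N, time in s.
With the tool pointing down it reaches from about 0.425 to 0.875 m from the base axis. Payload 4.7 kg.
Tool frame: the origin (TCP) lies between the finger pads; the fingertips stand 22 mm ahead of it and the grasp point (between the pads) lies 3 mm ahead of it; z points along the fingers, y is the line along which they close (so a half turn about z gives the same grasp; the last joint's range is limited). The gripper opens to 87 mm and grips with 3 to 60 N. Pads are 19 mm wide; open, the fingers measure 117 mm over their backs; the gripper's body (75 mm by 190 mm) begins 51 mm behind the grasp point.
Start: joints at [1.126, 0.321, -0.07, 1.45, 0.023, 1.371, -0.057], TCP at [0.288, -0.583, 0.245] pointing down, gripper open.
Joint ranges: [-2.86, 2.86], [-0.3, 2.09], [-1.38, 1.24], [0.06, 2.45], [-1.56, 4.7], [0.09, 2.05], [-2.69, 2.69]. Speed limits (rad/s): [2.57, 2.57, 3.14, 3.14, 3.14, 3.14, 3.14].

### API

Orientations are given as a rotation vector (axis times angle).
In Python, from bench import ctrl gives the robot as it stands. The module is installed in compiled form; this text tells all that it offers.
- The arm moves only by the tool send_rows, never from a script. Its argument "motion" is a list of rows, each an object with "claw": the opening, from -1 (shut) to 1 (fully open); "slide": the shift along the tool's x, y, z in mm, a list of three; "delta_rot": the turn, a rotation vector about the tool's x, y, z in rad, a list of three. In form: [{"claw": claw, "slide": [x, y, z], "delta_rot": [ax, ay, az]}, ...]. A call has 1 to 5 rows; each row is the pose to reach, as a shift and turn from the pose commanded when the call began, along the tool's axes at that moment; what a row does not reach only later rows make up. A row lasts 1/10 s, in which the tool goes at most 50 mm and 8.59 degrees, less where a joint would pass 70% of its speed; a pose out of reach is approached as far as the arm can. A call with a gripper value outside its range is refused whole. The fingers move at their own pace and stop on an object; "grip_force" is the grip in N (left out, the last holds). Time passes only in rows, so rows that repeat a pose let the fingers close. It gives the time, the measured TCP pose, the force, the opening and the grip force at its end, in the units of the state.
- ctrl.get_state(): the state, without advancing time (a new reading comes with each control period).
- ctrl.get_image(name): name is "side" or "top"; returns a dict with "color" (420x560x3 uint8, blue, green, red), "fx", "fy", "cx", "cy" (pixels), "k1" (the pictures are not rectified: a ray, as slopes to the right and down, at radius r is drawn at 1 + k1 r^2 times it, then the intrinsics apply), "pose" (4x4, takes a point from camera to world coordinates). Camera axes: x right, y down, z forward; pixel columns grow to the right and rows downward; lengths in m; the calibration is good to about 2 mm. A picture is of the moment at which its call begins. There is no depth.
- ctrl.close_job(): hands the job in; it is judged then, once.
The state is a dict: "time": time; "joint_positions": joint angles; "qd": joint speeds; "joint_torque": joint torques, N m; "position": TCP position; "tool_rot": TCP orientation; "ft_force": force on the tool from outside, world axes, zero at the start; "torque": the same for the moment, N m; "grip_width": opening from 0.0 (shut) to 1.0 (fully open); "grip_force": force on a finger pad.
Only numpy, scipy, OpenCV 4.12 (cv2) and the standard library are available. Lean on these libraries where they do the work, as an engineer would, in place of code of your own. Each camera call takes 0.05 s, during which the arm holds its last target. There are 200 camera calls.

## Working session

There is one attempt and no reset: what is moved stays moved. The work goes in short steps, Python scripts to look and compute and a tool call to move; the robot and the scene stay as the last step left them, time stands still between calls to the robot, and variables do not carry over. Pictures are saved under pics/ and viewed, at most 10 in all, crops included, and the job is handed in when it is done.

Besides the shell and the picture viewer there is one more tool, called after "Call:" as name(argument=value, ...) on one line, values as JSON. send_rows: Moves the arm, as the interface text tells. Its arguments: {"type":"object","properties":{"motion":{"type":"array","items":{"type":"object","properties":{"claw":{"type":"number"},"slide":{"type":"array","items":{"type":"number"}},"delta_rot":{"type":"array","items":{"type":"number"}}}}},"grip_force":{"type":"number"}},"required":["motion"]}

```bash
mkdir -p pics; cat > h.py <<'E'
import numpy as np, cv2, pickle
from scipy.spatial.transform import Rotation as R
from bench import ctrl
def grab(n,tag):
    im=ctrl.get_image(n); cv2.imwrite(f'pics/{tag}.png',im['color']); pickle.dump(im,open(f'{tag}.pkl','wb')); return im
def load(tag): return pickle.load(open(f'{tag}.pkl','rb'))
def proj(im,P):
    P=np.atleast_2d(P); T=np.linalg.inv(im['pose']); c=P@T[:3,:3].T+T[:3,3]
    s=c[:,:2]/c[:,2:]; s=s*(1+im['k1']*(s**2).sum(1,keepdims=True))
    return s*[im['fx'],im['fy']]+[im['cx'],im['cy']]
def unproj(im,uv,z):
    uv=np.atleast_2d(uv).astype(float); d=(uv-[im['cx'],im['cy']])/[im['fx'],im['fy']]; s=d.copy()
    for _ in range(30): s=d/(1+im['k1']*(s**2).sum(1,keepdims=True))
    r=np.c_[s,np.ones(len(s))]@im['pose'][:3,:3].T; o=im['pose'][:3,3]
    return o+r*((z-o[2])/r[:,2:])
E
python3 - <<'E'
from h import *
for n in('top','side'):
    im=grab(n,n+'0'); print(n,im['fx'],im['cx'],im['cy'],im['k1'],im['pose'].round(3).tolist())
s=ctrl.get_state(); print(s['time'],s['position'],s['tool_rot'],s['ft_force'],s['grip_width'])
print(R.from_rotvec(s['tool_rot']).as_matrix().round(3))
E
```

```text
top 482.6396583548219 277.18112065818275 210.42435589600666 0.01776432306545714 [[0.008, -0.991, 0.135, 0.405], [-1.0, -0.007, 0.005, -0.001], [-0.004, -0.135, -0.991, 1.23], [0.0, 0.0, 0.0, 1.0]]
side 475.6479779584644 284.97643490556067 213.95578011062074 0.0025329101038116084 [[-0.954, -0.205, 0.22, 0.297], [-0.3, 0.623, -0.723, 0.926], [0.011, -0.755, -0.655, 0.894], [0.0, 0.0, 0.0, 1.0]]
0.1 [ 0.28761803 -0.58240564  0.2435807 ] [-3.05773069e+00 -7.14055601e-01  7.74482700e-04] [-0.7537101   0.19715891  0.14285992] 0.9990608603972356
[[ 0.897  0.443 -0.001]
 [ 0.443 -0.897  0.001]
 [-0.    -0.002 -1.   ]]
```

View pics/top0.png

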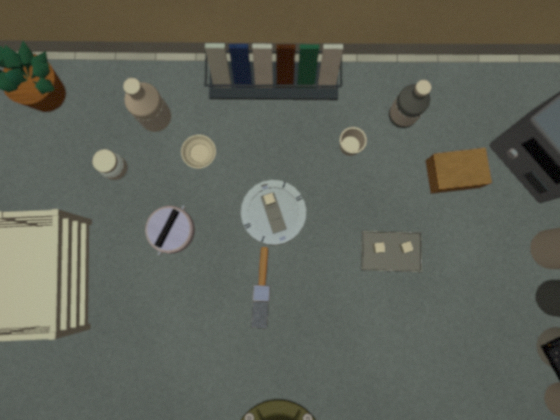

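View pics/side0.png

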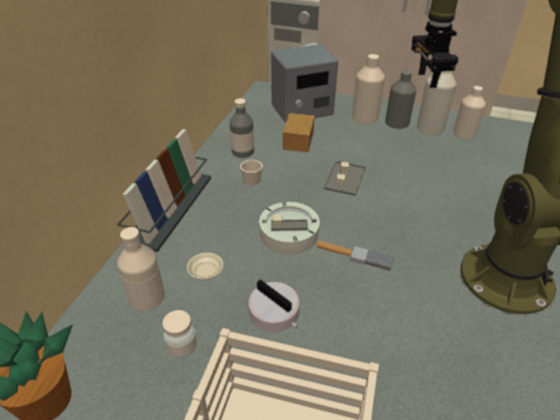

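Top view: pot at (273,212), lid (169,229), tray (391,252) with tablets at (380,247) and (407,247). I'll enlarge the crops for precise picks.

```bash
python3 - <<'E'
from h import *
t=load('top0')['color'];s=load('side0')['color']
def c(im,u,v,w,h,k): return cv2.resize(im[v:v+h,u:u+w],None,fx=k,fy=k,interpolation=cv2.INTER_CUBIC)
# top: pot 235..311 x175..250 (k5) ; lid ; tray
m=np.zeros((600,800,3),np.uint8)
m[:380,:380]=c(t,235,174,76,76,5); m[:350,400:750]=c(t,136,196,70,70,5)
m[390:600,:]=0
a=c(t,356,225,70,52,4); m[390:390+a.shape[0],:280]=a
a=c(s,320,155,50,42,5); m[390:600,300:550]=a
cv2.imwrite('pics/m1.png',m)
m=np.zeros((600,800,3),np.uint8)
m[:310,:400]=c(s,250,195,80,62,5); m[:310,400:800]=c(s,240,270,80,62,5)
cv2.imwrite('pics/m2.png',m[:310])
E
```

```text
(no output)
```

View pics/m1.png

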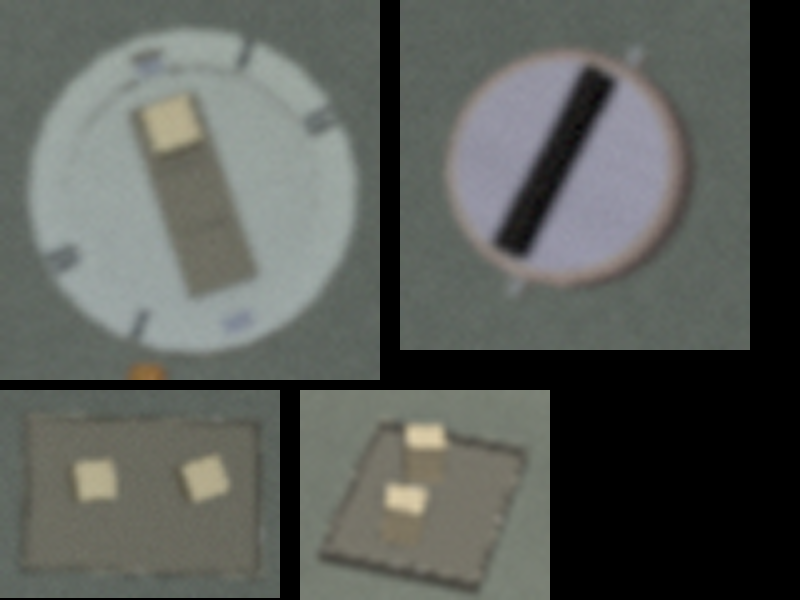

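View pics/m2.png

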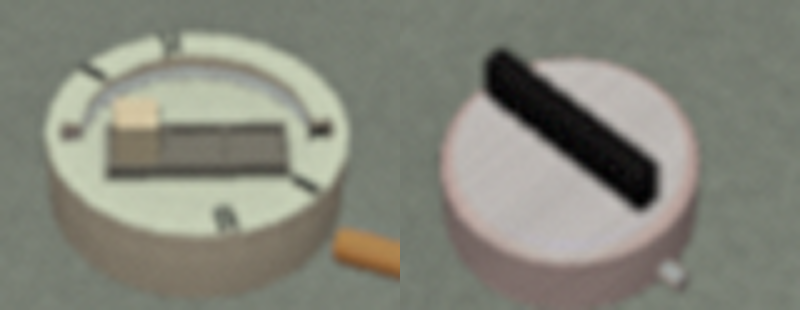

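```bash
cat > fit.py <<'E'
from h import *
from scipy.optimize import minimize
from scipy.ndimage import map_coordinates, gaussian_filter
def rect(a,b,z,n=25,cx=0,cy=0):
    t=np.linspace(-.9,.9,n); o=0*t+1
    return np.r_[np.c_[a*t,b*o,z*o],np.c_[a*t,-b*o,z*o],np.c_[a*o,b*t,z*o],np.c_[-a*o,b*t,z*o]]+[cx,cy,0], np.r_[np.tile([0,1,0],(2*n,1)),np.tile([1,0,0],(2*n,1))]
def circ(r,z,n=120):
    a=np.linspace(0,2*np.pi,n,False); d=np.c_[np.cos(a),np.sin(a),0*a]; return d*r+[0,0,z],d
def fit(ims,curves,x0,step=(.004,.004,.05)):
    P=np.vstack([c[0] for c in curves]); N=np.vstack([c[1] for c in curves])
    W=np.concatenate([np.full(len(c[0]),1/len(c[0])) for c in curves])
    G=[gaussian_filter(cv2.cvtColor(i['color'],cv2.COLOR_BGR2GRAY).astype(float),.7) for i in ims]
    def cost(x):
        M=R.from_euler('z',x[2]).as_matrix(); p=P@M.T+[x[0],x[1],0]; n=N@M.T; f=0
        for im,g in zip(ims,G):
            q=proj(im,p); d=proj(im,p+n*.001)-q; d/=np.linalg.norm(d,axis=1,keepdims=True)
            s=lambda k: map_coordinates(g,(q+k*d).T[::-1],order=3,mode='nearest')
            f-=(W*np.minimum(np.abs(s(.7)-s(-.7)),40)).sum()
        return f
    best=None; rng=np.random.default_rng(0)
    for k in range(12):
        x=np.array(x0)+(k>0)*rng.uniform(-1,1,3)*step
        r=minimize(cost,x,method='Nelder-Mead',options=dict(initial_simplex=np.vstack([x]+[x+np.eye(3)[i]*step[i] for i in range(3)]),xatol=1e-5,fatol=1e-5))
        if best is None or r.fun<best.fun: best=r
    return best.x,best.fun
def models():
    return dict(pot=[circ(.08,.049),rect(.0495,.0175,.039)],lid=[circ(.059,.042),rect(.05,.007,.070)],
     tab=[rect(.012,.012,.031)],tabc=[rect(.012,.012,.062)],tray=[rect(.05,.075,.010)])
E
python3 - <<'E'
from fit import *
t,s=load('top0'),load('side0'); M=models()
cr=lambda o,k,p:[o[0]+(p[0]+.5)/k-.5,o[1]+(p[1]+.5)/k-.5]
T=lambda o,k,p,z:unproj(t,cr(o,k,p),z)[0]
pc=T((235,174),5,(193,190),.049); c=T((235,174),5,(172,124),.062)
lc=T((136,196),5,(165,165),.042); b1=T((136,196),5,(198,78),.07);b0=T((136,196),5,(112,242),.07)
tc=T((356,225),4,(140,104),.01)
ta=T((356,225),4,(96,90),.031); tb=T((356,225),4,(206,88),.031)
ang=lambda d:np.arctan2(d[1],d[0])
init=dict(pot=[*pc[:2],ang(c-pc)],tabc=[*c[:2],ang(c-pc)],lid=[*lc[:2],ang(b1-b0)],tray=[*tc[:2],0.],ta=[*ta[:2],0.05],tb=[*tb[:2],.3])
for k,x in init.items():
    m=M['tab' if k in('ta','tb') else k]
    print(k,np.round(x,4),*[np.round(np.r_[fit(i,m,x)],4) for i in ([t],[s],[t,s])],sep='\n   ')
E
```

```text
pot
   [0.562  0.0152 0.3257]
   [ 5.61800e-01  1.55000e-02  3.28300e-01 -4.25926e+01]
   [ 5.62300e-01  1.61000e-02  3.60600e-01 -6.83041e+01]
   [ 5.621000e-01  1.580000e-02  3.404000e-01 -1.103184e+02]
tabc
   [0.5928 0.0256 0.3257]
   [  0.5931   0.0263   0.3293 -20.7672]
   [  0.595    0.0272   0.251  -18.5703]
   [ 5.93400e-01  2.63000e-02  3.41600e-01 -3.82013e+01]
lid
   [ 0.5186  0.2734 -0.4483]
   [  0.5178   0.2729  -0.4426 -54.0873]
   [  0.5171   0.28    -0.4094 -55.0886]
   [  0.5181   0.2754  -0.4236 -87.4778]
tray
   [ 0.4703 -0.2807  0.    ]
   [ 0.4658 -0.2781  0.0313 -4.3506]
   [  0.4683  -0.2815  -0.0197 -14.1447]
   [  0.4683  -0.2813  -0.0233 -17.6601]
ta
   [ 0.4776 -0.2489  0.05  ]
   [  0.4779  -0.2488   0.1084 -29.0701]
   [  0.478   -0.2468   0.0992 -36.8003]
   [  0.478   -0.2483   0.1086 -65.0934]
tb
   [ 0.4794 -0.3169  0.3   ]
   [  0.4795  -0.3167   0.3253 -29.7558]
   [  0.4804  -0.3157   0.2666 -37.4274]
   [  0.4797  -0.3164   0.3086 -66.6866]
```

```bash
cat > mv.py <<'E'
import sys
from h import *
# args: x y z yaw  in world
def go(x,y,z,yaw):
    s=ctrl.get_state(); A=R.from_rotvec(s['tool_rot']); B=R.from_euler('z',yaw)*R.from_euler('x',np.pi)
    d=A.inv().apply(np.array([x,y,z])-s['position'])*1000
    print('t',round(s['time'],2),'slide',d.round(1),'rot',(A.inv()*B).as_rotvec().round(4),'q',np.round(s['joint_positions'],2),'F',np.round(s['ft_force'],1),'w',round(s['grip_width']*87,1))
go(*map(float,sys.argv[1:5]))
E
python3 mv.py .4796 -.3165 .10 .31; python3 mv.py .4796 -.3165 .033 .31
```

```text
t 0.1 slide [ 289.9 -153.1  143.8] rot [-0.0017  0.0002  0.1488] q [ 1.13  0.32 -0.07  1.45  0.02  1.37 -0.06] F [-0.8  0.2  0.1] w 86.9
t 0.1 slide [ 289.9 -153.   210.8] rot [-0.0017  0.0002  0.1488] q [ 1.13  0.32 -0.07  1.45  0.02  1.37 -0.06] F [-0.8  0.2  0.1] w 86.9
```

Call:
send_rows(motion=[{"claw":0.1,"slide":[36,-19,18],"delta_rot":[0,0,0.05]},{"claw":0.1,"slide":[72,-38,36],"delta_rot":[0,0,0.1]},{"claw":0.1,"slide":[108,-57,54],"delta_rot":[-0.002,0,0.149]},{"claw":0.1,"slide":[145,-77,72],"delta_rot":[-0.002,0,0.149]},{"claw":0.1,"slide":[181,-96,90],"delta_rot":[-0.002,0,0.149]}])

```text
time: 0.6
position: [0.4082, -0.4147, 0.1535]
tool_rot: [3.102, 0.484, 0.0]
ft_force: [0.4, 0.7, -0.1]
grip_width: 0.63
grip_force: 0.0
```

```bash
python3 mv.py .4796 -.3165 .08 .31
```

```text
t 0.6 slide [ 98.  -71.9  73.4] rot [ 0.0015  0.0001 -0.0002] q [ 0.89  0.24 -0.17  1.74  0.04  1.16 -0.55] F [ 0.4  0.7 -0.1] w 54.8
```

Call:
send_rows(motion=[{"claw":-0.05,"slide":[33,-24,24],"delta_rot":[0,0,0]},{"claw":-0.05,"slide":[65,-48,49],"delta_rot":[0,0,0]},{"claw":-0.05,"slide":[98,-72,73],"delta_rot":[0.001,0,0]},{"claw":-0.05,"slide":[98,-72,73],"delta_rot":[0.001,0,0]}])

```text
time: 1.0
position: [0.4809, -0.3095, 0.0775]
tool_rot: [-3.094, -0.499, 0.003]
ft_force: [0.1, 0.4, -0.6]
grip_width: 0.478
grip_force: 0.0
```

```bash
python3 - <<'E'
from h import *
s=ctrl.get_state(); print(s['position'])
a=grab('top','top1');b=grab('side','side1')
def c(im,u,v,w,h,k): return cv2.resize(im[v:v+h,u:u+w],None,fx=k,fy=k,interpolation=cv2.INTER_CUBIC)
A=R.from_rotvec(s['tool_rot']).as_matrix()
tip=lambda y:s['position']+A@[0,y,.022]
for im in(a,b):
    w=s['grip_width']*.087/2
    for y in(-w,w): cv2.circle(im['color'],tuple(int(round(v*16)) for v in proj(im,tip(y))[0]),8,(0,0,255),-1,shift=4)
m=np.hstack([c(a['color'],355,210,80,80,5),c(b['color'],310,130,80,80,5)]);cv2.imwrite('pics/m3.png',m)
E
python3 mv.py .4796 -.3165 .033 .31
```

```text
[ 0.48092087 -0.30952205  0.07754278]
t 1.1 slide [ 0.6  0.1 47.3] rot [-0.0008  0.0013  0.003 ] q [ 0.74  0.31 -0.23  1.82  0.08  1.02 -0.79] F [-0.2 -1.2  0.6] w 41.3
```

View pics/m3.png

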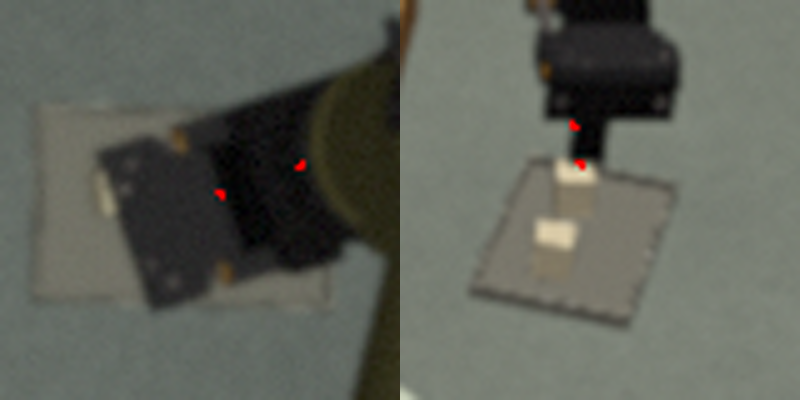

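The red tip markers line up with the fingers just above tablet b (side crop 580,163). I'm going down to grasp it.

Call:
send_rows(motion=[{"claw":-0.05,"slide":[0.6,0,24],"delta_rot":[0,0,0]},{"claw":-0.05,"slide":[0.6,0,47.3],"delta_rot":[0,0,0]},{"claw":-0.05,"slide":[0.6,0,47.3],"delta_rot":[0,0,0]},{"claw":-0.9,"slide":[0.6,0,47.3],"delta_rot":[0,0,0]},{"claw":-0.9,"slide":[0.6,0,47.3],"delta_rot":[0,0,0]}], grip_force=12)

```text
time: 1.6
position: [0.4802, -0.3195, 0.0358]
tool_rot: [3.101, 0.482, 0.003]
ft_force: [0.1, 0.4, 0.5]
grip_width: 0.371
grip_force: 0.0
```

Call:
send_rows(motion=[{"claw":-0.9,"slide":[0,0,0],"delta_rot":[0,0,0]},{"claw":-0.9,"slide":[0,0,0],"delta_rot":[0,0,0]},{"claw":-0.9,"slide":[0,0,-30],"delta_rot":[0,0,0]},{"claw":-0.9,"slide":[0,0,-70],"delta_rot":[0,0,0]}])

```text
time: 2.0
position: [0.478, -0.3171, 0.1031]
tool_rot: [-3.102, -0.485, 0.005]
ft_force: [-0.1, -0.3, -0.6]
grip_width: 0.277
grip_force: 12.0
```

```bash
python3 -c "
import numpy as np
c,s=np.cos(.331),np.sin(.331);print('near',.562-.032*c,.0158-.032*s)"; python3 mv.py .562 .0158 .11 .331
```

```text
near 0.5317370295189483 0.005400354926104887
t 2.0 slide [ 181.5 -291.4   -6.6] rot [-0.0027  0.0027 -0.0211] q [ 0.74  0.29 -0.24  1.8   0.08  1.07 -0.78] F [-0.1 -0.3 -0.6] w 24.1
```

Call:
send_rows(motion=[{"claw":-0.9,"slide":[20,-32,-15],"delta_rot":[0,0,0]},{"claw":-0.9,"slide":[42,-67,-27],"delta_rot":[0,0,0]},{"claw":-0.9,"slide":[64,-103,-27],"delta_rot":[0,0,-0.01]},{"claw":-0.9,"slide":[86,-138,-27],"delta_rot":[0,0,-0.02]},{"claw":-0.9,"slide":[108,-174,-27],"delta_rot":[-0.003,0.003,-0.021]}])

```text
time: 2.5
position: [0.5299, -0.118, 0.1318]
tool_rot: [3.094, 0.516, 0.008]
ft_force: [1.0, 0.6, -1.1]
grip_width: 0.274
grip_force: 12.0
```

Call:
send_rows(motion=[{"claw":-0.9,"slide":[22,-35,0],"delta_rot":[0,0,0]},{"claw":-0.9,"slide":[44,-70,0],"delta_rot":[0,0,0]},{"claw":-0.9,"slide":[64,-103,5],"delta_rot":[0,0,0]},{"claw":-0.9,"slide":[71,-117,10],"delta_rot":[0,0,0]},{"claw":-0.9,"slide":[71,-117,20],"delta_rot":[0,0,0]}])

```text
time: 3.0
position: [0.5595, 0.0182, 0.1115]
tool_rot: [3.095, 0.526, 0.01]
ft_force: [-0.5, -0.8, -0.5]
grip_width: 0.277
grip_force: 12.0
```

Call:
send_rows(motion=[{"claw":-0.9,"slide":[0,0,0],"delta_rot":[0,0,0]},{"claw":-0.9,"slide":[0,0,0],"delta_rot":[0,0,0]}])

```text
time: 3.2
position: [0.5583, 0.012, 0.1103]
tool_rot: [3.095, 0.512, 0.004]
ft_force: [0.0, -0.9, -0.7]
grip_width: 0.277
grip_force: 12.0
```

```bash
python3 mv.py .562 .0158 .0645 .331
```

```text
t 3.2 slide [ 4.7 -2.6 45.8] rot [ 0.0048 -0.0018 -0.0029] q [ 0.33  0.26 -0.46  1.83  0.14  1.08 -1.42] F [ 0.  -0.9 -0.7] w 24.1
```

Call:
send_rows(motion=[{"claw":-0.9,"slide":[4.7,-2.6,15],"delta_rot":[0.005,-0.002,-0.003]},{"claw":-0.9,"slide":[4.7,-2.6,30],"delta_rot":[0.005,-0.002,-0.003]},{"claw":-0.9,"slide":[4.7,-2.6,30],"delta_rot":[0.005,-0.002,-0.003]},{"claw":-0.9,"slide":[4.7,-2.6,30],"delta_rot":[0.005,-0.002,-0.003]}])

```text
time: 3.6
position: [0.5617, 0.0179, 0.0796]
tool_rot: [-3.096, -0.521, 0.002]
ft_force: [0.1, -0.2, -0.6]
grip_width: 0.272
grip_force: 12.0
```

```bash
python3 mv.py .562 .0158 .0645 .331; python3 - <<'E'
from h import *
a=grab('top','top2');b=grab('side','side2')
def c(im,u,v,w,h,k): return cv2.resize(im[v:v+h,u:u+w],None,fx=k,fy=k,interpolation=cv2.INTER_CUBIC)
m=np.hstack([c(a['color'],235,174,80,80,5),c(b['color'],250,175,80,80,5)]);cv2.imwrite('pics/m4.png',m)
E
python3 mv.py .562 .0158 .0645 .331
```

```text
t 3.6 slide [-0.3  2.1 15.1] rot [-0.0017  0.0009  0.0025] q [ 0.32  0.31 -0.45  1.84  0.16  1.02 -1.44] F [ 0.1 -0.2 -0.6] w 23.7
t 3.7 slide [-1.3  2.  16.3] rot [-0.0009 -0.0013  0.0027] q [ 0.32  0.31 -0.45  1.84  0.16  1.02 -1.44] F [0.4 0.1 0.1] w 24.2
```

View pics/m4.png

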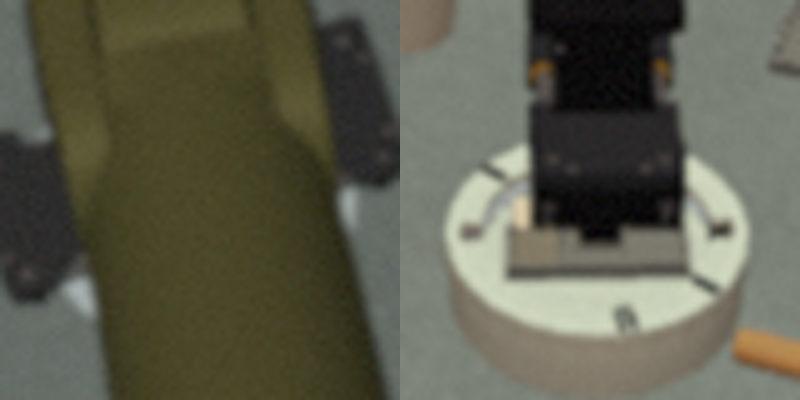

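The side crop shows the finger tip at (600,238), centred over the middle pocket of the frame (507 to 687). Lowering with a small correction.

Call:
send_rows(motion=[{"claw":-0.9,"slide":[-0.8,2,0],"delta_rot":[-0.001,0,0.002]},{"claw":-0.9,"slide":[-0.8,2,6],"delta_rot":[-0.001,0,0.002]},{"claw":-0.9,"slide":[-0.8,2,11],"delta_rot":[-0.001,0,0.002]},{"claw":-0.9,"slide":[-0.8,2,15],"delta_rot":[-0.001,0,0.002]},{"claw":-0.9,"slide":[-0.8,2,15],"delta_rot":[-0.001,0,0.002]}])

```text
time: 4.2
position: [0.5624, 0.0161, 0.0657]
tool_rot: [3.098, 0.519, 0.002]
ft_force: [-0.6, 0.1, 1.9]
grip_width: 0.274
grip_force: 12.0
```

```bash
for i in 1 2 3; do python3 mv.py .562 .0158 .0645 .331; python3 -c "
from h import *
ctrl.get_image('side')"; done
```

```text
t 4.2 slide [-0.4  0.1  1.2] rot [ 0.0002 -0.0011  0.0009] q [ 0.31  0.33 -0.45  1.85  0.17  1.   -1.44] F [-0.6  0.1  1.9] w 23.9
t 4.25 slide [-0.4  0.2  1.2] rot [ 0.0002 -0.0011  0.001 ] q [ 0.31  0.33 -0.45  1.85  0.17  1.   -1.44] F [-0.6 -0.5  2.4] w 23.7
t 4.3 slide [-0.4  0.1  1.2] rot [ 0.0002 -0.0012  0.0009] q [ 0.31  0.33 -0.45  1.85  0.17  1.   -1.44] F [1.  0.6 1.7] w 23.7
```

Call:
send_rows(motion=[{"claw":-0.15,"slide":[0,0,0],"delta_rot":[0,0,0]},{"claw":-0.15,"slide":[0,0,0],"delta_rot":[0,0,0]},{"claw":-0.15,"slide":[0,0,-1],"delta_rot":[0,0,0]},{"claw":-0.15,"slide":[0,0,-20],"delta_rot":[0,0,0]},{"claw":-0.15,"slide":[0,0,-50],"delta_rot":[0,0,0]}])

```text
time: 4.85
position: [0.5604, 0.0159, 0.1142]
tool_rot: [-3.097, -0.519, 0.006]
ft_force: [-0.2, 0.3, 0.5]
grip_width: 0.427
grip_force: 0.0
```

```bash
python3 mv.py .4779 -.2484 .115 .108
```

```text
t 4.85 slide [-164.1  223.    -0.7] rot [-0.0014  0.0036  0.2239] q [ 0.33  0.27 -0.46  1.81  0.13  1.09 -1.42] F [-0.2  0.3  0.5] w 37.1
```

Call:
send_rows(motion=[{"claw":-0.05,"slide":[-25,34,0],"delta_rot":[0,0,0.05]},{"claw":-0.05,"slide":[-53,72,0],"delta_rot":[0,0,0.12]},{"claw":-0.05,"slide":[-81,110,0],"delta_rot":[0,0,0.18]},{"claw":-0.05,"slide":[-109,148,0],"delta_rot":[0,0.003,0.224]},{"claw":-0.05,"slide":[-136,185,0],"delta_rot":[0,0.003,0.224]}])

```text
time: 5.35
position: [0.493, -0.2051, 0.1158]
tool_rot: [-3.137, -0.168, -0.007]
ft_force: [0.7, 0.0, -1.1]
grip_width: 0.477
grip_force: 0.0
```

```bash
python3 mv.py .4779 -.2484 .08 .108
```

```text
t 5.35 slide [-19.8  41.4  35.7] rot [ 0.0001 -0.0045 -0.0013] q [ 0.61  0.19 -0.29  1.89  0.06  1.07 -1.17] F [ 0.7  0.  -1.1] w 41.5
```

Call:
send_rows(motion=[{"claw":-0.05,"slide":[-12,25,18],"delta_rot":[0,0,0]},{"claw":-0.05,"slide":[-20,41,36],"delta_rot":[0,0,0]},{"claw":-0.05,"slide":[-20,41,36],"delta_rot":[0,0,0]},{"claw":-0.05,"slide":[-20,41,36],"delta_rot":[0,0,0]},{"claw":-0.05,"slide":[-20,41,36],"delta_rot":[0,0,0]}])

```text
time: 5.85
position: [0.48, -0.2445, 0.0805]
tool_rot: [-3.136, -0.173, -0.009]
ft_force: [-0.2, 0.8, 0.2]
grip_width: 0.475
grip_force: 0.0
```

```bash
python3 mv.py .4779 -.2484 .033 .108
```

```text
t 5.85 slide [-2.8  3.7 47.4] rot [-0.0004 -0.0058  0.0023] q [ 0.66  0.24 -0.26  1.91  0.07  1.   -1.09] F [-0.2  0.8  0.2] w 41.3
```

Call:
send_rows(motion=[{"claw":-0.05,"slide":[-2.8,3.7,5],"delta_rot":[0,-0.006,0.002]},{"claw":-0.05,"slide":[-2.8,3.7,30],"delta_rot":[0,-0.006,0.002]},{"claw":-0.05,"slide":[-2.8,3.7,47],"delta_rot":[0,-0.006,0.002]},{"claw":-0.05,"slide":[-2.8,3.7,47],"delta_rot":[0,-0.006,0.002]},{"claw":-0.05,"slide":[-2.8,3.7,47],"delta_rot":[0,-0.006,0.002]}])

```text
time: 6.35
position: [0.4769, -0.2496, 0.0328]
tool_rot: [-3.137, -0.168, 0.003]
ft_force: [-0.2, 0.3, -0.9]
grip_width: 0.475
grip_force: 0.0
```

```bash
python3 mv.py .4779 -.2484 .033 .108
```

```text
t 6.35 slide [ 1.2 -1.  -0.2] rot [-0.0005  0.0018 -0.0011] q [ 0.65  0.31 -0.25  1.94  0.1   0.91 -1.11] F [-0.2  0.3 -0.9] w 41.4
```

Call:
send_rows(motion=[{"claw":-0.05,"slide":[0.9,-0.9,0],"delta_rot":[0,0.001,0]},{"claw":-0.9,"slide":[0.9,-0.9,0],"delta_rot":[0,0.001,0]},{"claw":-0.9,"slide":[0.9,-0.9,0],"delta_rot":[0,0.001,0]},{"claw":-0.9,"slide":[0.9,-0.9,0],"delta_rot":[0,0.001,0]},{"claw":-0.9,"slide":[0.9,-0.9,0],"delta_rot":[0,0.001,0]}])

```text
time: 6.85
position: [0.4774, -0.2492, 0.0329]
tool_rot: [-3.137, -0.166, 0.001]
ft_force: [-0.9, -0.8, 2.6]
grip_width: 0.277
grip_force: 12.0
```

Call:
send_rows(motion=[{"claw":-0.9,"slide":[0,0,-25],"delta_rot":[0,0,0]},{"claw":-0.9,"slide":[0,0,-65],"delta_rot":[0,0,0]},{"claw":-0.9,"slide":[0,0,-97],"delta_rot":[0,0,0]},{"claw":-0.9,"slide":[0,0,-97],"delta_rot":[0,0,0]}])

```text
time: 7.25
position: [0.4803, -0.2506, 0.1345]
tool_rot: [3.133, 0.166, 0.011]
ft_force: [0.3, -0.1, -0.3]
grip_width: 0.275
grip_force: 12.0
```

```bash
python3 mv.py .5317 .0054 .12 .331
```

```text
t 7.25 slide [  78.  -249.2   13.8] rot [ 0.0057 -0.006  -0.2254] q [ 0.67  0.18 -0.26  1.86  0.05  1.1  -1.08] F [ 0.3 -0.1 -0.3] w 23.9
```

Call:
send_rows(motion=[{"claw":-0.9,"slide":[11,-36,0],"delta_rot":[0,0,-0.05]},{"claw":-0.9,"slide":[23,-75,0],"delta_rot":[0,0,-0.11]},{"claw":-0.9,"slide":[36,-115,0],"delta_rot":[0,0,-0.17]},{"claw":-0.9,"slide":[49,-155,0],"delta_rot":[0,0,-0.225]},{"claw":-0.9,"slide":[61,-195,0],"delta_rot":[0,0,-0.225]}])

```text
time: 7.75
position: [0.5171, -0.0471, 0.1289]
tool_rot: [-3.098, -0.519, 0.002]
ft_force: [0.9, 1.0, 0.1]
grip_width: 0.276
grip_force: 12.0
```

```bash
python3 mv.py .5317 .0054 .105 .331
```

```text
t 7.75 slide [ 31.  -44.9  23.9] rot [-0.0009  0.0014  0.0007] q [ 0.44  0.16 -0.44  1.9   0.08  1.1  -1.26] F [0.9 1.  0.1] w 24.0
```

Call:
send_rows(motion=[{"claw":-0.9,"slide":[18,-26,0],"delta_rot":[0,0,0]},{"claw":-0.9,"slide":[31,-45,10],"delta_rot":[0,0,0]},{"claw":-0.9,"slide":[31,-45,24],"delta_rot":[0,0,0]},{"claw":-0.9,"slide":[31,-45,24],"delta_rot":[0,0,0]},{"claw":-0.9,"slide":[31,-45,24],"delta_rot":[0,0,0]}])

```text
time: 8.25
position: [0.5312, 0.0024, 0.1046]
tool_rot: [-3.099, -0.515, 0.005]
ft_force: [0.2, -0.1, -0.4]
grip_width: 0.274
grip_force: 12.0
```

```bash
python3 mv.py .5317 .0054 .08 .331
```

```text
t 8.25 slide [ 1.5 -2.6 24.6] rot [-0.0008  0.003  -0.0019] q [ 0.37  0.22 -0.47  1.89  0.11  1.06 -1.39] F [ 0.2 -0.1 -0.4] w 23.8
```

Call:
send_rows(motion=[{"claw":-0.9,"slide":[1.5,-2.6,10],"delta_rot":[0,0.002,-0.002]},{"claw":-0.9,"slide":[1.5,-2.6,24.6],"delta_rot":[0,0.002,-0.002]},{"claw":-0.9,"slide":[1.5,-2.6,24.6],"delta_rot":[0,0.002,-0.002]},{"claw":-0.9,"slide":[1.5,-2.6,24.6],"delta_rot":[0,0.002,-0.002]},{"claw":-0.9,"slide":[1.5,-2.6,24.6],"delta_rot":[0,0.002,-0.002]}])

```text
time: 8.75
position: [0.5328, 0.0068, 0.0811]
tool_rot: [-3.097, -0.52, -0.002]
ft_force: [-0.3, -0.3, -1.3]
grip_width: 0.276
grip_force: 12.0
```

```bash
python3 mv.py .5317 .0054 .0645 .331
```

```text
t 8.75 slide [-1.5  0.9 16.6] rot [-0.0005 -0.0015  0.0016] q [ 0.36  0.25 -0.47  1.91  0.13  1.01 -1.41] F [-0.3 -0.3 -1.3] w 24.0
```

Call:
send_rows(motion=[{"claw":-0.9,"slide":[-1.3,0.9,2],"delta_rot":[0,-0.001,0.001]},{"claw":-0.9,"slide":[-1.3,0.9,8],"delta_rot":[0,-0.001,0.001]},{"claw":-0.9,"slide":[-1.3,0.9,12],"delta_rot":[0,-0.001,0.001]},{"claw":-0.9,"slide":[-1.3,0.9,15.8],"delta_rot":[0,-0.001,0.001]},{"claw":-0.9,"slide":[-1.3,0.9,15.8],"delta_rot":[0,-0.001,0.001]}])

```text
time: 9.25
position: [0.5311, 0.0057, 0.0643]
tool_rot: [-3.097, -0.519, 0.002]
ft_force: [-0.3, 0.0, -0.5]
grip_width: 0.273
grip_force: 12.0
```

```bash
python3 mv.py .5317 .0054 .0645 .331
```

```text
t 9.25 slide [ 0.5  0.4 -0.2] rot [-0.0013  0.0011  0.0009] q [ 0.35  0.27 -0.46  1.93  0.14  0.98 -1.41] F [-0.3  0.  -0.5] w 23.8
```

Call:
send_rows(motion=[{"claw":-0.9,"slide":[0.3,0.3,0.8],"delta_rot":[0,0,0]},{"claw":-0.15,"slide":[0.3,0.3,0.8],"delta_rot":[0,0,0]},{"claw":-0.15,"slide":[0.3,0.3,0.8],"delta_rot":[0,0,0]},{"claw":-0.15,"slide":[0.3,0.3,-20],"delta_rot":[0,0,0]},{"claw":-0.15,"slide":[0.3,0.3,-60],"delta_rot":[0,0,0]}])

```text
time: 9.75
position: [0.5296, 0.0053, 0.1231]
tool_rot: [-3.096, -0.519, 0.01]
ft_force: [0.4, -0.1, 0.4]
grip_width: 0.422
grip_force: 0.0
```

Call:
send_rows(motion=[{"claw":0.0,"slide":[0,0,-25],"delta_rot":[0,0,0.1]},{"claw":0.0,"slide":[0,-40,-45],"delta_rot":[0,0,0.1]},{"claw":0.0,"slide":[0,-85,-45],"delta_rot":[0,0,0.1]},{"claw":0.0,"slide":[0,-130,-45],"delta_rot":[0,0,0.1]},{"claw":0.0,"slide":[0,-175,-45],"delta_rot":[0,0,0.1]}])

```text
time: 10.25
position: [0.4745, 0.1723, 0.1709]
tool_rot: [-3.12, -0.362, -0.002]
ft_force: [0.8, -0.3, 0.2]
grip_width: 0.507
grip_force: 0.0
```

```bash
python3 - <<'E'
from fit import *
a=grab('top','top3');b=grab('side','side3'); M=models()
def c(im,u,v,w,h,k): return cv2.resize(im[v:v+h,u:u+w],None,fx=k,fy=k,interpolation=cv2.INTER_CUBIC)
m=np.hstack([c(a['color'],235,174,80,80,5),c(b['color'],250,185,80,80,5)]);cv2.imwrite('pics/m5.png',m)
t,s=load('top0'),load('side0')
# lid from initial images: separate parts
for nm,cu in(('circ+bar',M['lid']),('bar',[rect(.05,.007,.07)]),('circ',[circ(.059,.042)])):
  for st in((.002,.002,.03),):
    print(nm,*[np.round(np.r_[fit(i,cu,[.518,.273,-.43],st)],4) for i in([t],[s],[t,s])])
print('ribs',[np.round(np.r_[fit(i,[rect(.0495,.0175,.039),rect(.0075,.0015,.053,cx=.0715)],[.562,.0158,.331],(.001,.001,.02))],4) for i in([t],[s])])
E
python3 mv.py .518 .273 .15 2.699
```

```text
circ+bar [  0.5178   0.2729  -0.4426 -54.0873] [  0.5171   0.28    -0.4094 -55.0886] [  0.5181   0.2754  -0.4236 -87.4778]
bar [  0.5173   0.2719  -0.4446 -38.2484] [  0.5167   0.2796  -0.4069 -30.0553] [  0.518    0.2743  -0.414  -55.3339]
circ [  0.5184   0.2746  -0.4648 -17.8918] [  0.5179   0.2803  -0.4554 -25.7756] [  0.518    0.2791  -0.4434 -38.0247]
ribs [array([ 5.61700e-01,  1.72000e-02,  3.99100e-01, -2.74856e+01]), array([ 5.62900e-01,  1.57000e-02,  3.41400e-01, -5.45615e+01])]
t 10.35 slide [ 67.1 -81.   21.5] rot [ 3.0000e-04 -5.0000e-03 -2.4563e+00] q [ 0.18  0.1  -0.62  1.88  0.06  1.18 -1.79] F [ 0.4  1.  -0.3] w 43.6
```

View pics/m5.png

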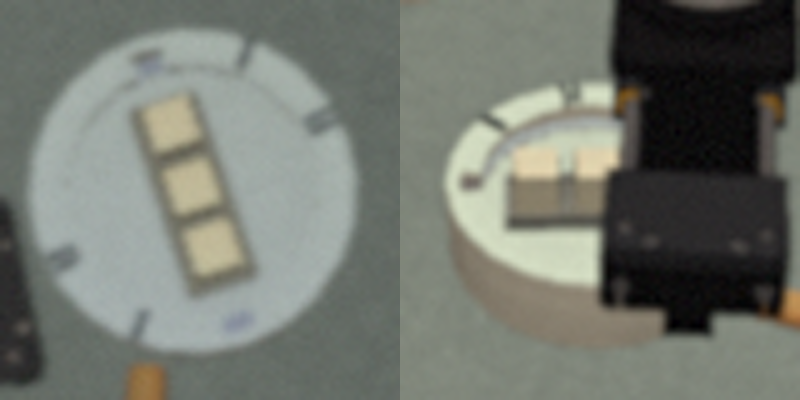

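All three tablets stand in a row in the frame (top crop 170,125 / 190,185 / 213,248). The two cameras disagree about the lid, so I'm checking it by its pins and a free-z fit.

```bash
python3 - <<'E'
from h import *
t,s=load('top0'),load('side0')
f=lambda o,p:[o[0]+(p[0]+.5)/5-.5,o[1]+(p[1]+.5)/5-.5]
a=unproj(t,[f((136,196),(239,45)),f((136,196),(109,295))],.007); print('pins',a.round(4),a.mean(0).round(4))
print(unproj(s,[f((240,270),(286,279))],.007).round(4))
for c in([.518,.273,-.443],[.517,.28,-.41]):
    M=R.from_euler('z',c[2]).as_matrix(); P=lambda q:(np.array(q)@M.T+[c[0],c[1],0])
    for im,o in((t,(136,196)),(s,(240,270))):
        uv=proj(im,P([[.07,0,.007],[-.07,0,.007],[.05,.007,.07],[.05,-.007,.07],[-.05,-.007,.07],[-.05,.007,.07]])); print(((uv-o)*5+2).round(0).tolist())
        a=np.linspace(0,6.28,200); q=(proj(im,P(np.c_[.059*np.cos(a),.059*np.sin(a),0*a+.042]))-o)*5+2; print('circ',q.min(0).round(),q.max(0).round())
E
```

```text
pins [[0.584  0.246  0.007 ]
 [0.4559 0.3072 0.007 ]] [0.5199 0.2766 0.007 ]
[[0.4551 0.303  0.007 ]]
[[245.0, 50.0], [117.0, 297.0], [188.0, 62.0], [213.0, 75.0], [117.0, 260.0], [91.0, 248.0]]
circ [46. 48.] [285. 286.]
[[68.0, 112.0], [287.0, 279.0], [84.0, 55.0], [105.0, 38.0], [267.0, 157.0], [246.0, 175.0]]
circ [43. 46.] [304. 252.]
[[227.0, 50.0], [107.0, 301.0], [170.0, 63.0], [196.0, 75.0], [106.0, 263.0], [79.0, 252.0]]
circ [32. 50.] [271. 288.]
[[62.0, 126.0], [288.0, 289.0], [78.0, 69.0], [99.0, 51.0], [267.0, 167.0], [246.0, 186.0]]
circ [40. 57.] [302. 265.]
```

Call:
send_rows(motion=[{"claw":0.0,"slide":[20,-25,0],"delta_rot":[0,0,-0.149]},{"claw":0.0,"slide":[45,-54,0],"delta_rot":[0,0,-0.298]},{"claw":0.0,"slide":[67,-83,0],"delta_rot":[0,0,-0.447]},{"claw":0.0,"slide":[67,-83,0],"delta_rot":[0,0,-0.596]},{"claw":0.0,"slide":[67,-83,0],"delta_rot":[0,0,-0.745]}])

```text
time: 10.85
position: [0.5213, 0.2682, 0.17]
tool_rot: [-2.767, -1.484, 0.0]
ft_force: [0.1, -0.7, -0.5]
grip_width: 0.5
grip_force: 0.0
```

Call:
send_rows(motion=[{"claw":0.0,"slide":[0,0,0],"delta_rot":[0,0,-0.149]},{"claw":0.0,"slide":[0,0,0],"delta_rot":[0,0,-0.298]},{"claw":0.0,"slide":[0,0,0],"delta_rot":[0,0,-0.447]},{"claw":0.0,"slide":[0,0,0],"delta_rot":[0,0,-0.596]},{"claw":0.0,"slide":[0,0,0],"delta_rot":[0,0,-0.745]}])

```text
time: 11.35
position: [0.5215, 0.2664, 0.1703]
tool_rot: [-2.041, -2.388, -0.001]
ft_force: [-0.9, -0.1, -0.7]
grip_width: 0.503
grip_force: 0.0
```

Call:
send_rows(motion=[{"claw":0.0,"slide":[0,0,0],"delta_rot":[0,0,-0.149]},{"claw":0.0,"slide":[0,0,0],"delta_rot":[0,0,-0.298]},{"claw":0.0,"slide":[0,0,0],"delta_rot":[0,0,-0.447]},{"claw":0.0,"slide":[0,0,0],"delta_rot":[0,0,-0.596]},{"claw":0.0,"slide":[0,0,0],"delta_rot":[0,0,-0.745]}])

```text
time: 11.85
position: [0.5216, 0.2664, 0.1703]
tool_rot: [1.032, 2.967, 0.001]
ft_force: [-0.2, 0.4, 0.2]
grip_width: 0.499
grip_force: 0.0
```

```bash
python3 mv.py .518 .2755 .11 2.699
```

```text
t 11.85 slide [ 8.4  4.9 60.3] rot [ 0.0004 -0.     -0.2267] q [ 0.29  0.39 -0.99  1.69  0.34  1.25  0.13] F [-0.2  0.4  0.2] w 43.4
```

Call:
send_rows(motion=[{"claw":0.0,"slide":[4,2.5,15],"delta_rot":[0,0,-0.12]},{"claw":0.0,"slide":[8.4,5,40],"delta_rot":[0,0,-0.227]},{"claw":0.0,"slide":[8.4,5,60],"delta_rot":[0,0,-0.227]},{"claw":0.0,"slide":[8.4,5,60],"delta_rot":[0,0,-0.227]},{"claw":0.0,"slide":[8.4,5,60],"delta_rot":[0,0,-0.227]}])

```text
time: 12.35
position: [0.518, 0.2759, 0.1105]
tool_rot: [-0.698, -3.063, -0.001]
ft_force: [0.1, -0.2, 0.6]
grip_width: 0.498
grip_force: 0.0
```

```bash
python3 mv.py .518 .2755 .0675 2.699; python3 - <<'E'
from h import *
a=grab('top','top4');b=grab('side','side4')
s=ctrl.get_state();A=R.from_rotvec(s['tool_rot']).as_matrix()
for p in ([0,0,.022],[.0095,0,.022],[-.0095,0,.022],[0,.0215,.022],[0,-.0215,.022]):
    for q in proj(b,s['position']+A@p): cv2.circle(b['color'],tuple(int(round(v*16)) for v in q),6,(0,0,255),-1,shift=4)
def c(im,u,v,w,h,k): return cv2.resize(im[v:v+h,u:u+w],None,fx=k,fy=k,interpolation=cv2.INTER_CUBIC)
m=np.hstack([c(a['color'],130,190,80,80,5),c(b['color'],240,250,80,80,5)]);cv2.imwrite('pics/m6.png',m)
E
```

```text
t 12.35 slide [-0.2 -0.4 43. ] rot [ 0.0004 -0.0005 -0.0058] q [ 0.26  0.47 -0.99  1.74  0.43  1.16  0.27] F [ 0.1 -0.2  0.6] w 43.3
```

View pics/m6.png

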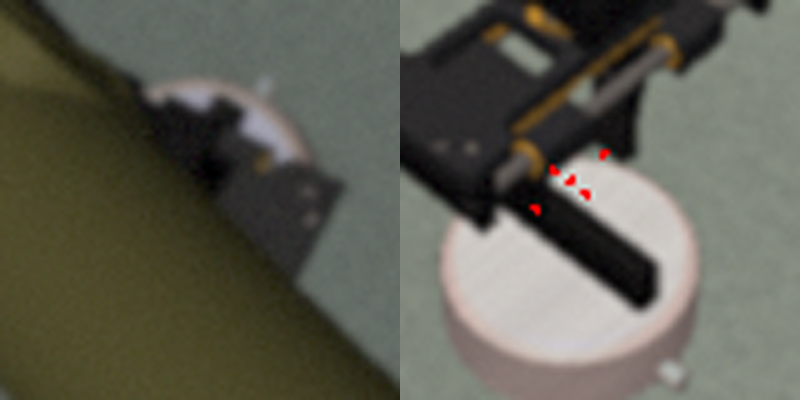

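Side crop shows the open fingers straddling the bar (markers 535,210 and 605,153). Descending to grip.

Call:
send_rows(motion=[{"claw":0.0,"slide":[0,-0.4,15],"delta_rot":[0,0,-0.005]},{"claw":0.0,"slide":[0,-0.4,30],"delta_rot":[0,0,-0.005]},{"claw":0.0,"slide":[0,-0.4,42],"delta_rot":[0,0,-0.005]},{"claw":0.0,"slide":[0,-0.4,42],"delta_rot":[0,0,-0.005]},{"claw":-0.3,"slide":[0,-0.4,42],"delta_rot":[0,0,-0.005]}], grip_force=15)

```text
time: 12.95
position: [0.5172, 0.2759, 0.0677]
tool_rot: [-0.689, -3.064, -0.0]
ft_force: [0.1, -1.0, 0.4]
grip_width: 0.466
grip_force: 0.0
```

```bash
python3 mv.py .518 .2755 .067 2.699
```

```text
t 12.95 slide [-0.9  0.   0.7] rot [-0.     -0.0014  0.0001] q [ 0.24  0.52 -0.96  1.78  0.48  1.09  0.24] F [ 0.1 -1.   0.4] w 40.5
```

Call:
send_rows(motion=[{"claw":-1,"slide":[0,0,0],"delta_rot":[0,0,0]},{"claw":-1,"slide":[0,0,0],"delta_rot":[0,0,0]},{"claw":-1,"slide":[0,0,0],"delta_rot":[0,0,0]},{"claw":-1,"slide":[0,0,0],"delta_rot":[0,0,0]}], grip_force=15)

```text
time: 13.35
position: [0.5178, 0.2761, 0.0687]
tool_rot: [0.69, 3.064, 0.002]
ft_force: [-0.5, -0.0, 1.4]
grip_width: 0.159
grip_force: 15.0
```

Call:
send_rows(motion=[{"claw":-1,"slide":[0,0,0],"delta_rot":[0,0,0]},{"claw":-1,"slide":[0,0,0],"delta_rot":[0,0,0]},{"claw":-1,"slide":[0,0,-5],"delta_rot":[0,0,0]},{"claw":-1,"slide":[0,0,-35],"delta_rot":[0,0,0]},{"claw":-1,"slide":[0,0,-75],"delta_rot":[0,0,0]}], grip_force=50)

```text
time: 13.85
position: [0.5158, 0.2745, 0.1419]
tool_rot: [-0.689, -3.06, 0.004]
ft_force: [0.3, -0.3, -2.0]
grip_width: 0.151
grip_force: 50.0
```

```bash
python3 mv.py .562 .0158 .14 3.4726
```

```text
t 13.85 slide [-152.5 -214.     2. ] rot [-0.0017 -0.0053 -0.7736] q [ 0.29  0.44 -1.02  1.71  0.39  1.22  0.3 ] F [ 0.3 -0.3 -2. ] w 13.1
```

Call:
send_rows(motion=[{"claw":-1,"slide":[-20,-28,-10],"delta_rot":[0,0,-0.1]},{"claw":-1,"slide":[-42,-59,-15],"delta_rot":[0,0,-0.22]},{"claw":-1,"slide":[-64,-90,-15],"delta_rot":[0,0,-0.34]},{"claw":-1,"slide":[-86,-121,-15],"delta_rot":[0,0,-0.46]},{"claw":-1,"slide":[-108,-152,-15],"delta_rot":[0,0,-0.58]}])

```text
time: 14.35
position: [0.5497, 0.0904, 0.1581]
tool_rot: [0.223, -3.133, 0.0]
ft_force: [0.4, -0.8, -1.2]
grip_width: 0.154
grip_force: 50.0
```

```bash
python3 mv.py .562 .0158 .14 3.4726
```

```text
t 14.35 slide [ -1.6 -75.6  18.1] rot [-0.     -0.0006 -0.1888] q [ 0.75  0.4  -1.15  1.77  0.39  1.23  1.2 ] F [ 0.4 -0.8 -1.2] w 13.4
```

Call:
send_rows(motion=[{"claw":-1,"slide":[-1,-30,0],"delta_rot":[0,0,-0.09]},{"claw":-1,"slide":[-1.6,-60,5],"delta_rot":[0,0,-0.189]},{"claw":-1,"slide":[-1.6,-75.6,10],"delta_rot":[0,0,-0.189]},{"claw":-1,"slide":[-1.6,-75.6,18],"delta_rot":[0,0,-0.189]},{"claw":-1,"slide":[-1.6,-75.6,18],"delta_rot":[0,0,-0.189]}])

```text
time: 14.85
position: [0.5606, 0.0188, 0.1388]
tool_rot: [0.509, -3.098, -0.004]
ft_force: [-0.9, 1.1, -2.1]
grip_width: 0.156
grip_force: 50.0
```

```bash
python3 mv.py .562 .0158 .13 3.4726; python3 - <<'E'
from fit import *
b=grab('side','side5'); s=ctrl.get_state(); print(s['position'])
# model: lid pose relative to TCP; fit lid circle & pins in side image
z=s['position'][2]-.0685; yaw=R.from_rotvec(s['tool_rot']).as_matrix(); y0=np.arctan2(yaw[1,0],yaw[0,0])
for nm,cu in (('top',[circ(.059,z+.042)]),('both',[circ(.059,z+.042),circ(.059,z)])):
    print(nm,np.round(np.r_[fit([b],cu,[s['position'][0],s['position'][1],y0],(.002,.002,.01))],4))
im=b['color'].copy(); p=s['position']; M=yaw
def dot(q,col):
    for u in proj(b,q): cv2.circle(im,tuple(int(round(v*16)) for v in u),5,col,-1,shift=4)
for sx in(-1,1): dot(p+M@[sx*.07,0,.0685-.007],(0,0,255))
a=np.linspace(0,6.28,40); dot(p+np.c_[.059*np.cos(a),.059*np.sin(a),0*a-.0265],(0,255,0))
cv2.imwrite('pics/m7.png',cv2.resize(im[160:270,225:345],None,fx=5,fy=5,interpolation=cv2.INTER_CUBIC))
E
```

```text
t 14.85 slide [-0.4 -3.3  8.8] rot [ 0.0027 -0.0019 -0.0055] q [ 0.87  0.45 -1.16  1.77  0.44  1.21  1.48] F [-0.9  1.1 -2.1] w 13.6
[0.56088948 0.01976831 0.13950008]
top [  0.559    0.0257  -2.8133 -22.2558]
both [ 5.58800e-01  2.45000e-02 -2.79610e+00 -4.49045e+01]
```

View pics/m7.png

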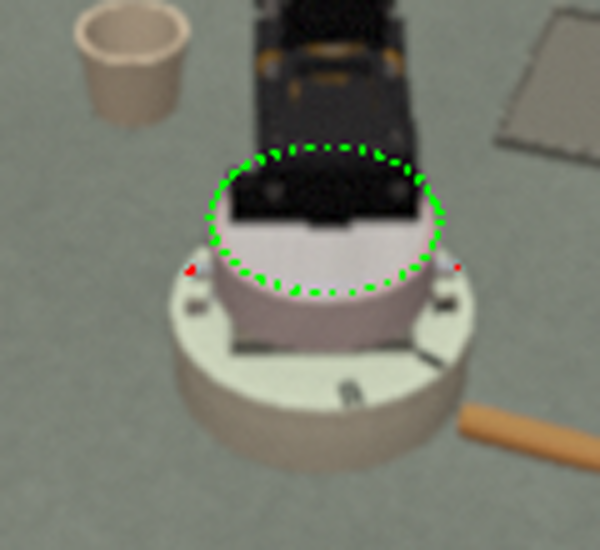

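The side crop shows the lid centred over the pot, its pins at about (200,266) and (445,262) above the gates at (197,305) and (445,305). Correcting and lowering in steps.

Call:
send_rows(motion=[{"claw":-1,"slide":[-0.4,-3.6,3],"delta_rot":[0.002,-0.001,-0.005]},{"claw":-1,"slide":[-0.4,-3.6,10],"delta_rot":[0.002,-0.001,-0.005]},{"claw":-1,"slide":[-0.4,-3.6,18],"delta_rot":[0.002,-0.001,-0.005]},{"claw":-1,"slide":[-0.4,-3.6,18],"delta_rot":[0.002,-0.001,-0.005]},{"claw":-1,"slide":[-0.4,-3.6,18],"delta_rot":[0.002,-0.001,-0.005]}])

```text
time: 15.4
position: [0.5632, 0.0145, 0.1218]
tool_rot: [-0.518, 3.098, -0.001]
ft_force: [-0.4, 0.7, -1.6]
grip_width: 0.154
grip_force: 50.0
```

```bash
python3 mv.py .562 .0158 .098 3.4726;python3 -c "
from h import *
ctrl.get_image('side')";python3 mv.py .562 .0158 .098 3.4726
```

```text
t 15.4 slide [ 0.8  1.6 23.8] rot [-0.0009  0.0006  0.0006] q [ 0.86  0.47 -1.14  1.79  0.47  1.18  1.48] F [-0.4  0.7 -1.6] w 13.4
t 15.45 slide [ 1.   1.7 24. ] rot [-0.0011  0.0011  0.0005] q [ 0.86  0.47 -1.15  1.79  0.47  1.18  1.48] F [-0.3 -0.8 -1.9] w 13.8
```

Call:
send_rows(motion=[{"claw":-1,"slide":[0.9,1.6,0],"delta_rot":[-0.001,0.001,0]},{"claw":-1,"slide":[0.9,1.6,3],"delta_rot":[-0.001,0.001,0]},{"claw":-1,"slide":[0.9,1.6,6],"delta_rot":[-0.001,0.001,0]},{"claw":-1,"slide":[0.9,1.6,9],"delta_rot":[-0.001,0.001,0]},{"claw":-1,"slide":[0.9,1.6,9],"delta_rot":[-0.001,0.001,0]}])

```text
time: 15.95
position: [0.5618, 0.0153, 0.1125]
tool_rot: [0.518, -3.098, 0.0]
ft_force: [-0.3, -0.6, -1.9]
grip_width: 0.158
grip_force: 50.0
```

```bash
python3 mv.py .562 .0158 .098 3.4726
```

```text
t 15.95 slide [-0.4  0.4 14.5] rot [ 0.     -0.0007  0.0001] q [ 0.85  0.48 -1.14  1.8   0.47  1.17  1.47] F [-0.3 -0.6 -1.9] w 13.7
```

Call:
send_rows(motion=[{"claw":-1,"slide":[-0.3,0.3,3],"delta_rot":[0,0,0]},{"claw":-1,"slide":[-0.3,0.3,6],"delta_rot":[0,0,0]},{"claw":-1,"slide":[-0.3,0.3,9],"delta_rot":[0,0,0]},{"claw":-1,"slide":[-0.3,0.3,12],"delta_rot":[0,0,0]},{"claw":-1,"slide":[-0.3,0.3,13],"delta_rot":[0,0,0]}])

```text
time: 16.45
position: [0.5621, 0.0158, 0.0996]
tool_rot: [0.518, -3.098, 0.0]
ft_force: [0.1, -1.1, -2.3]
grip_width: 0.155
grip_force: 50.0
```

```bash
python3 mv.py .562 .0158 .098 3.4726
```

```text
t 16.45 slide [0.1 0.  1.6] rot [-0.0001 -0.0004  0.0002] q [ 0.84  0.5  -1.12  1.81  0.49  1.15  1.46] F [ 0.1 -1.1 -2.3] w 13.5
```

Nearly seated with no contact yet, so I'm easing down until it touches.

Call:
send_rows(motion=[{"claw":-1,"slide":[0,0,1],"delta_rot":[0,0,0]},{"claw":-1,"slide":[0,0,1.5],"delta_rot":[0,0,0]},{"claw":-1,"slide":[0,0,2],"delta_rot":[0,0,0]},{"claw":-1,"slide":[0,0,2],"delta_rot":[0,0,0]}])

```text
time: 16.85
position: [0.5623, 0.0158, 0.0986]
tool_rot: [0.518, -3.099, 0.001]
ft_force: [-2.8, -0.2, 4.7]
grip_width: 0.157
grip_force: 50.0
```

```bash
python3 mv.py .562 .0158 .098 3.4726
```

```text
t 16.85 slide [0.3 0.1 0.6] rot [-0.0007 -0.0001  0.0002] q [ 0.84  0.5  -1.12  1.81  0.49  1.15  1.45] F [-2.8 -0.2  4.7] w 13.6
```

Call:
send_rows(motion=[{"claw":-1,"slide":[0,0,0],"delta_rot":[0,0,0.07]},{"claw":-1,"slide":[0,0,0],"delta_rot":[0,0,0.14]},{"claw":-1,"slide":[0,0,0],"delta_rot":[0,0,0.21]},{"claw":-1,"slide":[0,0,0],"delta_rot":[0,0,0.28]},{"claw":-1,"slide":[0,0,0],"delta_rot":[0,0,0.35]}], grip_force=55)

```text
time: 17.35
position: [0.5628, 0.0164, 0.0987]
tool_rot: [0.032, 3.14, 0.0]
ft_force: [-1.3, -0.4, 2.8]
grip_width: 0.157
grip_force: 55.0
```

```bash
python3 mv.py .562 .0158 .098 2.7726; python3 -c "
from h import *
print(ctrl.get_state()['torque'])"
```

```text
t 17.35 slide [ 0.8 -0.7  0.7] rot [0.0004 0.0015 0.3486] q [ 0.79  0.46 -1.05  1.81  0.44  1.13  1.14] F [-1.3 -0.4  2.8] w 13.7
[0.18484796 0.14111262 0.2680261 ]
```

Call:
send_rows(motion=[{"claw":-1,"slide":[0.3,-0.3,0],"delta_rot":[0,0,0.07]},{"claw":-1,"slide":[0.5,-0.5,0],"delta_rot":[0,0,0.14]},{"claw":-1,"slide":[0.5,-0.5,0],"delta_rot":[0,0,0.21]},{"claw":-1,"slide":[0.5,-0.5,0],"delta_rot":[0,0,0.28]},{"claw":-1,"slide":[0.5,-0.5,0],"delta_rot":[0,0,0.345]}])

```text
time: 17.85
position: [0.5627, 0.0165, 0.0987]
tool_rot: [0.57, 3.087, 0.002]
ft_force: [1.8, 1.0, 1.8]
grip_width: 0.152
grip_force: 55.0
```

Call:
send_rows(motion=[{"claw":-1,"slide":[0,0,0],"delta_rot":[0,0,0]},{"claw":-1,"slide":[0,0,0],"delta_rot":[0,0,0]},{"claw":-1,"slide":[0,0,0],"delta_rot":[0,0,0]}])

```text
time: 18.15
position: [0.5626, 0.0165, 0.0987]
tool_rot: [0.565, 3.088, 0.003]
ft_force: [1.3, 3.9, 3.0]
grip_width: 0.157
grip_force: 55.0
```

```bash
python3 mv.py .562 .0158 .098 2.7726; python3 - <<'E'
from h import *
s=ctrl.get_state();print(s['torque']);a=grab('side','side6')['color'];b=grab('top','top6')['color'];p=load('side6')
# expected marks: lid bar ends (yaw -.369, z=.1) & half-rib mid
im=a.copy()
for q,z in((.058,.100),(-.058,.100)):
    u=proj(p,[.562+q*np.cos(-.369),.0158+q*np.sin(-.369),z])[0]; cv2.circle(im,tuple(int(round(v*16)) for v in u),6,(0,0,255),-1,shift=4)
c=lambda i,u,v:cv2.resize(i[v:v+80,u:u+80],None,fx=5,fy=5,interpolation=cv2.INTER_CUBIC)
cv2.imwrite('pics/m8.png',np.hstack([c(b,235,174),c(im,250,180)]))
E
```

```text
t 18.15 slide [ 0.3 -0.9  0.7] rot [0.002  0.0017 0.007 ] q [ 0.74  0.43 -0.98  1.81  0.39  1.11  0.83] F [1.3 3.9 3. ] w 13.6
[ 0.87843437 -0.4528889   0.11869513]
```

View pics/m8.png

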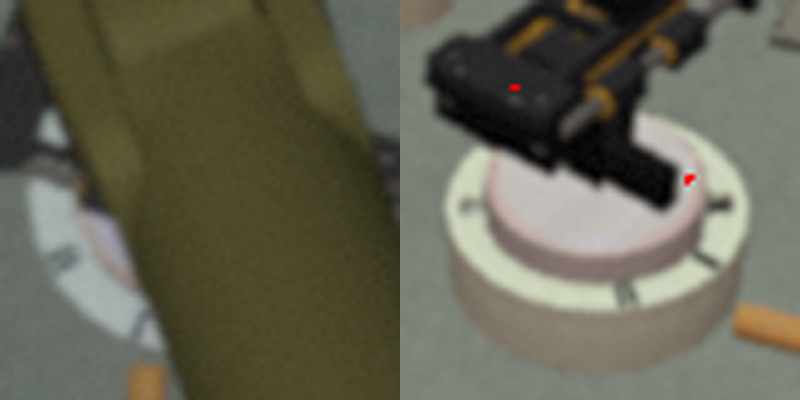

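Lid seated, gripped and turned. The bar end is at (668,190) in the side crop, gate (720,203), single rib (707,260), pair (626,292). A numeric check of rib and bar alignment follows.

```bash
python3 - <<'E'
from h import *
p=load('side6'); C=np.array([.5622,.0158,0])
f=lambda r,a,z:((proj(p,C+[r*np.cos(a),r*np.sin(a),z])[0]-[250,180])*5+2).round()
g=.331+np.pi
print('gate',f(.068,g,.049),'rib',f(.0715,g-.698,.053),'pair',f(.0715,g-1.396,.053))
for y in(-.33,-.369,-.41):
    M=R.from_euler('z',y).as_matrix(); print(y,[((proj(p,C+M@[-.05,w,z])[0]-[250,180])*5+2).round().tolist() for w,z in((.007,.1),(-.007,.1),(.007,.072),(-.007,.072))])
E
```

```text
gate [325. 203.] rib [306. 256.] pair [227. 290.]
-0.33 [[271.0, 176.0], [286.0, 162.0], [269.0, 217.0], [284.0, 203.0]]
-0.369 [[268.0, 178.0], [284.0, 164.0], [266.0, 219.0], [282.0, 205.0]]
-0.41 [[265.0, 180.0], [282.0, 166.0], [263.0, 221.0], [280.0, 207.0]]
```

```bash
python3 -c "
from bench import ctrl
print(ctrl.close_job())"
```

```text
the job is handed in; nothing more can be done
None
```

I handed the job in at about 18 s: the row of three tablets is complete, and the lid is seated, still gripped and held at half-way, measured 0.69 rad past the gates against the 0.70 target; the judge's verdict was not shown.

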